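Worn brake pad through the sprung gate

ROBOT

A 6-joint arm with a two-finger parallel gripper is mounted at the origin on the work surface. World frame = base frame: x ahead of the robot, y to its left, z up, the work surface at z = 0. Lengths are in m, angles in rad, forces in N, time in s.
With the tool pointing down it reaches from about 0.3 to 1 m from the base axis. Payload 5.1 kg.
Tool frame: the origin (TCP) lies at the very end of the fingers, on their centre line; the grasp point (between the pads) lies 19 mm behind it; z points along the fingers, x is the direction in which the jaws open and shut, and the axes are right-handed (so a half turn about z gives the same grasp; the last joint's range is limited). The gripper opens to 95 mm and grips with 3 to 60 N. Pads are 20 mm wide; open, the fingers measure 119 mm over their backs; the gripper's body (75 mm by 180 mm) begins 59 mm behind the grasp point.
Start: joints at [-1.423, 0.124, 1.65, -0, 1.367, -0.083], TCP at [0.149, -0.633, 0.215] pointing down, gripper open.
Joint ranges: [-2.61, 2.61], [-1.02, 2.33], [0.03, 2.71], [-1.35, 4.49], [0.32, 2.68], [-2.91, 2.91]. Speed limits (rad/s): [2.57, 2.57, 3.14, 3.14, 3.14, 3.14].

INTERFACE

Orientations are given as a unit quaternion [x, y, z, w].
In Python, from workcell import get_state, camera, camera_info, close_job gives the robot as it stands.
- The arm moves only by the tool servo_tool, never from a script. Its argument "series" is text: rows parted by semicolons, each of 7 numbers parted by spaces: the closure, from -1 (fully open) to 1 (shut), then the shift along the world's x, y, z in mm, then the turn, a rotation vector about the world's x, y, z in degrees. In form: claw x y z ax ay az; .... A call has 1 to 20 rows; each row shifts and turns the commanded pose from where the row before left it; what a row does not reach is not made up. A row lasts 1/10 s, in which the tool goes at most 50 mm and 8.59 degrees, less where a joint would pass 70% of its speed; a pose out of reach is approached as far as the arm can. A call is refused whole if a number of a shift passes 50 or a number of a turn 8.59, either way. A call with a gripper value outside its range is refused whole. The fingers move at their own pace and stop on an object; "newtons" is the grip in N (left out, the last holds). Time passes only in rows, so rows that do not move let the fingers close. It gives the time, the measured TCP pose, the force and the opening at its end, in the units of the state.
- get_state(): the state, without advancing time (a new reading comes with each control period).
- camera(name): name is "scene" or "top" or "wrist"; returns (picture, depth): 400x640x3 uint8, blue, green, red; 400x640 float32, m along the optical axis (not along the pixel's ray), 0 where there is no reading.
- camera_info(name): a dict with "intrinsics" (3x3 intrinsics, pixels), "origin" and "attitude" of the camera in the world; the wrist camera has in their place "hand_eye" (4x4, takes a point from camera to tool coordinates, whose origin is the TCP and whose axes are the tool frame's). Camera axes: x right, y down, z forward; pixel columns grow to the right and rows downward; lengths in m; the calibration is good to about 2 mm. A picture is of the moment at which its call begins: read the wrist's pose just before it. camera_info takes no time and is no camera call.
- close_job(): hands the job in, once; it reports no verdict.
The state is a dict: "time": time; "q": joint angles; "qvel": joint speeds; "effort": joint torques, N m; "tool_pos": TCP position; "orientation": TCP orientation; "force": force on the tool from outside, world axes, zero at the start; "ft_torque": the same for the moment, N m; "gripper_width": finger opening in m.
Only numpy, scipy, OpenCV 4.12 (cv2) and the standard library are available. Lean on these libraries where they do the work, as an engineer would, in place of code of your own. Each camera call takes 0.05 s, during which the arm holds its last target.

TASK

Slide the worn brake pad along its lane and through the sprung flap into the scrap tray: push the flap open with one finger and keep it open with that finger while the other finger pushes the pad past it, until the pad drops off the step and lies flat on the tray floor. Do not grasp or lift the pad, do not let the flap press on the pad, and leave the things lying around where they are. Then take the fingers out so that the flap swings shut by itself.

Things in the scene. Friction and masses are not known exactly. Their poses are not given: they have to be found in the camera images.
- tray: Fixed sheet-metal scrap tray with a deck leading into it. Origin: on the bench in the gate plane; x runs along the lane into the tray, y to the left of that, z up. Deck: flat, 22 mm above the bench, x -210 to +5, y -85 to +53 mm. The deck right of the lane, y -85 to -8, is bare: room for a finger.
- step (a point): End of the lane on its centre line (tray x +5, y +20 mm, on the deck), where the deck ends in a step of 10 mm down to the tray floor. The lane is the strip of deck, tray y -3 to +43, between two low rails 5 mm wide and 7 mm high above the deck (x -208 to -8).
- tray_floor (a point): Middle of the tray floor, 12 mm above the bench, tray x +80, y -16. The floor spans x +5 to +155, y -82 to +50 mm. Open on top; walls 4 mm thick, tops 54 mm above the bench, on its left, right and far sides (left and right walls from x -5 to +160).
- hinge (a point): On the flap's upright hinge axis (tray x 0, y -78 mm), 42 mm above the bench; the hinge stands right of the lane. A spring with damping, about 0.024 Nm when shut to 0.08 Nm fully open, shuts the flap within about 2 s. It swings clear over a pad lying flat on the tray floor.
- flap (a joint): Angle of the grey upright flap across the gate, rad: 0 = shut (along the tray's y axis, across deck and lane), growing to 1.5 as it is pushed into the tray (+x of the tray). It is 4 mm thick, reaches 121 mm from the hinge (to tray y +43 when shut) and stands from 30 to 54 mm above the bench (8 mm clear of the deck). Opened beyond about 1.0 rad it leaves the lane's width free.
- flap_edge (a point): Middle of the height of the flap's free edge, 42 mm above the bench, 121 mm from the hinge.
- pad_center (a point): Centre of the worn brake pad, a loose dark block 54 mm long (its x, along the lane), 40 mm wide (its y), 15 mm thick, about 0.12 kg: lining below, 5 mm steel plate with two rivet heads on top. It lies flat in the lane, about 3 mm free of each rail, its underside 22 mm above the bench and this centre 7.5 mm higher.
- wheel_bolt: Bystander: chrome wheel bolt standing on its head, 48 mm tall, 25 mm across; origin at its underside.
- screwdriver: Bystander: red-handled flat screwdriver lying near the tray; origin under its middle.
- trim_tool: Bystander: black plastic trim tool lying near the tray, 210 x 26 x 8 mm; origin near its middle, underside.
- bucket_lid: Bystander: white plastic bucket lid, 224 mm across, 16 mm high; origin at the centre of its underside.
- socket: Bystander: chrome wheel-bolt socket standing upright, 28 mm across, 50 mm tall; origin at its underside.
- jar: Bystander: jar with white cap, 64 mm across, 70 mm tall; origin at its underside.
Not all that is in view belongs to the job. What is meant by the part that bears pad_center is not blue or red, and is the smaller of those in its own colour.

How it is judged:
By the outcome, as a careful person would: the job done as asked, in the order asked, and still so for the second after the job is handed in, with the robot touching nothing.
It also fails if it takes over 38 s, if anything falls off the work surface, if the arm or the gripper's body presses on something with over 40 N, if the wrist force passes 120 N, or if a joint passes its speed limit or range.

## Working session

There is one attempt and no reset: what is moved stays moved. The work goes in short steps, Python scripts to look and compute and a tool call to move; the robot and the scene stay as the last step left them, time stands still between calls to the robot, and variables do not carry over. Pictures are saved under pics/ and viewed, and the job is handed in when it is done.

Besides the shell and the picture viewer there is one more tool, called after "Emit:" as a command line: name --argument value ..., lists and objects as JSON in quotes. servo_tool: Moves the arm, as the interface text tells. Its arguments: {"type":"object","properties":{"series":{"type":"string"},"newtons":{"type":"number"}},"required":["series"]}

```bash
mkdir -p pics; ls
python3 - <<'E'
from workcell import get_state,camera,camera_info
import cv2,numpy as np
s=get_state();print(s)
for n in("scene","top"):
    im,d=camera(n);cv2.imwrite(f"pics/{n}0.png",im);np.savez(f"{n}0.npz",im=im,d=d);print(n,camera_info(n))
print(camera_info("wrist"))
E
```

```text
pics
{'time': 0.0, 'q': array([-1.42260425e+00,  1.24494142e-01,  1.65167262e+00, -1.98438920e-06,
        1.36749817e+00, -8.25852454e-02]), 'qvel': array([ 0.00101141,  0.00125552,  0.00160678, -0.00072473, -0.00070511,
       -0.00132842]), 'effort': array([-8.02523573e-04, -4.17605889e+01, -3.59932601e+01,  7.71897915e-02,
        4.91323799e-02, -1.64610619e-04]), 'tool_pos': array([ 0.14856232, -0.63213286,  0.21339497]), 'orientation': array([ 7.83815470e-01, -6.20992944e-01, -7.56958998e-04, -7.07526896e-04]), 'force': array([-0.22506286, -0.36568514, -1.019951  ]), 'ft_torque': array([-0.02253217,  0.05715866,  0.00544189]), 'gripper_width': 0.09508862043375381}
scene {'intrinsics': array([[450.80762399,   0.        , 312.78711833],
       [  0.        , 450.80762399, 200.20287335],
       [  0.        ,   0.        ,   1.        ]]), 'origin': array([1.42319403, 0.11508983, 0.71883698]), 'attitude': array([ 0.57817384,  0.68212644, -0.34817489, -0.2814121 ])}
top {'intrinsics': array([[404.16464189,   0.        , 317.12986844],
       [  0.        , 404.16464189, 193.94524492],
       [  0.        ,   0.        ,   1.        ]]), 'origin': array([ 0.37997299, -0.04839765,  1.14678992]), 'attitude': array([ 0.70697012, -0.70376594,  0.0472271 , -0.05173343])}
{'intrinsics': array([[315.55827852,   0.        , 315.90989564],
       [  0.        , 315.55827852, 203.22508549],
       [  0.        ,   0.        ,   1.        ]]), 'hand_eye': array([[ 9.99999987e-01,  1.06271986e-04,  1.17406981e-04,
        -2.36974147e-04],
       [-1.35063923e-04,  9.59427087e-01,  2.81956817e-01,
        -8.05858912e-02],
       [-8.26793272e-05, -2.81956830e-01,  9.59427089e-01,
        -1.70143134e-01],
       [ 0.00000000e+00,  0.00000000e+00,  0.00000000e+00,
         1.00000000e+00]])}
```

View pics/scene0.png

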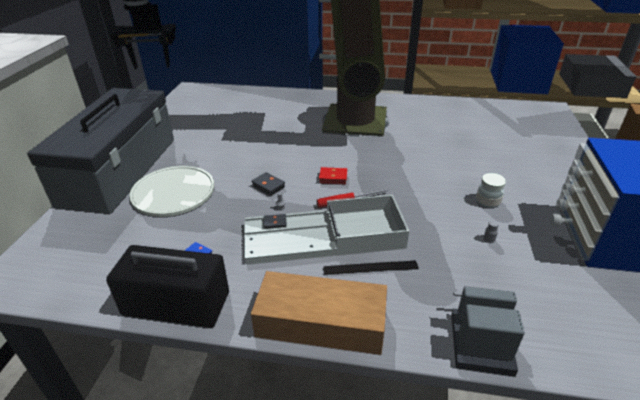

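View pics/top0.png

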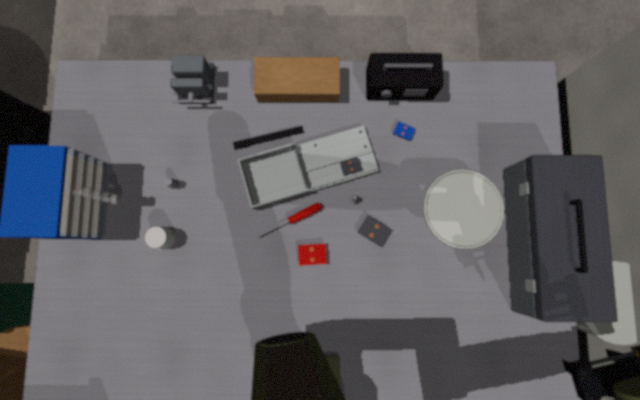

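```bash
cat > h.py <<'E'
import numpy as np,cv2
from scipy.spatial.transform import Rotation as R
from workcell import camera_info
def ray(n,u,v,z):
    c=camera_info(n);K=c["intrinsics"];M=R.from_quat(c["attitude"]).as_matrix();o=np.array(c["origin"])
    d=M@np.linalg.inv(K)@np.array([u,v,1.]);return o+d*(z-o[2])/d[2]
def proj(n,P):
    c=camera_info(n);K=c["intrinsics"];M=R.from_quat(c["attitude"]).as_matrix();o=np.array(c["origin"])
    p=(np.atleast_2d(P)-o)@M;q=p@K.T;return q[:,:2]/q[:,2:]
E
python3 - <<'E'
import numpy as np,cv2
from h import *
d=np.load("top0.npz");im=d["im"]
cv2.imwrite("pics/t1.png",cv2.resize(im[115:215,225:390],None,fx=4.8,fy=4.8,interpolation=cv2.INTER_CUBIC))
d=np.load("scene0.npz");im=d["im"]
cv2.imwrite("pics/s1.png",cv2.resize(im[160:280,230:430],None,fx=4,fy=4,interpolation=cv2.INTER_CUBIC))
for p in [(400,130),(375,230),(351,165)]:print(ray("top",*p,0.03))
E
```

```text
[ 0.7224704  -0.27618944  0.03      ]
[ 0.43781006 -0.20071776  0.03      ]
[ 0.62016848 -0.1358945   0.03      ]
```

View pics/t1.png

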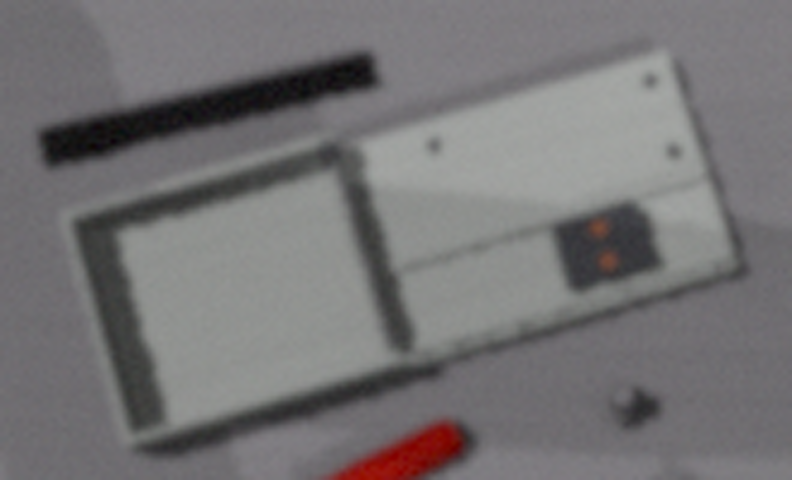

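View pics/s1.png

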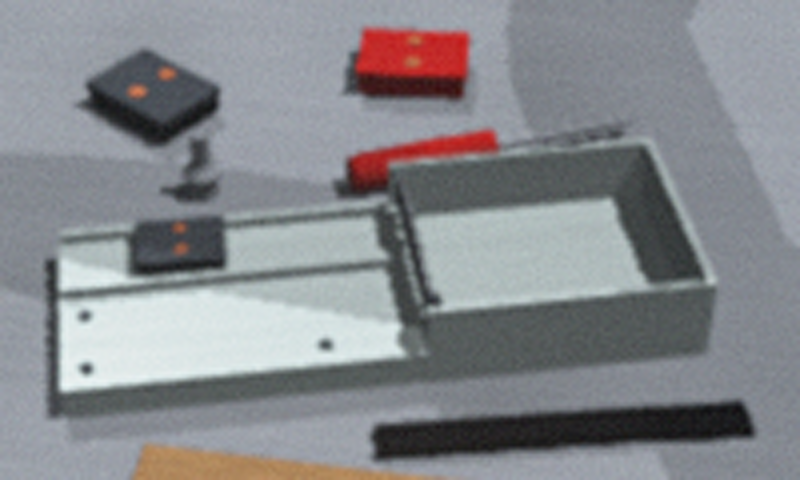

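```bash
cat > fit.py <<'E'
from h import *
from scipy.optimize import least_squares
o=[(62,213,159,-86,54),(132,447,159,54,54),(670,48,-210,-85,22),(745,270,-210,53,22),(710,180,-208,-5.5,28)]
def tw(p,P):
    P=np.atleast_2d(P).astype(float)/1000;c,s=np.cos(p[2]),np.sin(p[2])
    return np.c_[p[0]+c*P[:,0]-s*P[:,1],p[1]+s*P[:,0]+c*P[:,1],P[:,2]]
if __name__=="__main__":
    pix=np.array([(a/4.8+225,b/4.8+115) for a,b,*_ in o]);P=np.array([x[2:] for x in o])
    scpix=np.array([(58,392),(717,285),(640,138)])/4+[230,160];SP=np.array([(-210,-85,22),(159,-86,54),(159,54,54)])
    f=lambda p:np.r_[(proj("top",tw(p,P))-pix).ravel(),(proj("scene",tw(p,SP))-scpix).ravel()]
    r=least_squares(f,[.6,0,1.8]);print(r.x,r.fun.reshape(-1,2).round(2))
    np.save("tray.npy",r.x);p=r.x
    im=np.load("top0.npz")["im"];im2=np.load("scene0.npz")["im"]
    out=[]
    for n,I,x0,y0,w,h,k in(("top",im,225,115,165,100,4.8),("scene",im2,230,160,200,120,4)):
        J=cv2.resize(I[y0:y0+h,x0:x0+w],None,fx=k,fy=k,interpolation=cv2.INTER_CUBIC)
        def L(*Q):
            q=((proj(n,tw(p,Q))-[x0,y0])*k).astype(np.int32);cv2.polylines(J,[q],False,(0,255,0),1)
        L((-210,-85,22),(-210,53,22),(5,53,22),(5,-85,22),(-210,-85,22))
        L((-5,-86,54),(159,-86,54),(159,54,54),(-5,54,54));L((-208,-3,29),(-8,-3,29));L((-208,43,29),(-8,43,29));L((0,-78,54),(0,43,54),(0,43,30))
        cv2.imwrite(f"pics/fit_{n}.png",J)
    # pad from top: corners crop
    pc=[(557,230),(637,203),(660,267),(578,292)]
    c,s=np.cos(p[2]),np.sin(p[2])
    for q in pc:
        w=ray("top",q[0]/4.8+225,q[1]/4.8+115,.037)[:2]-p[:2]
        print(np.array([c*w[0]+s*w[1],-s*w[0]+c*w[1]])*1000)
E
python3 fit.py
```

```text
[5.94435702e-01 9.44457995e-04 1.87042084e+00] [[ 0.15  0.02]
 [-0.85 -0.57]
 [-0.61  0.62]
 [-1.31 -0.57]
 [-0.8  -1.42]
 [-0.96 -1.19]
 [-2.15 -1.08]
 [ 0.72 -0.56]]
[-112.48488779    3.26531378]
[-162.03208236    1.51992915]
[-163.25167333   41.73353359]
[-113.18063016   41.93599005]
```

```bash
python3 -c "
import cv2,numpy as np
a=cv2.imread('pics/fit_top.png');b=cv2.imread('pics/fit_scene.png');
cv2.imwrite('pics/fit.png',cv2.resize(np.vstack([a,b[:,:792]]),None,fx=.62,fy=.62))"
```

```text
(no output)
```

View pics/fit.png

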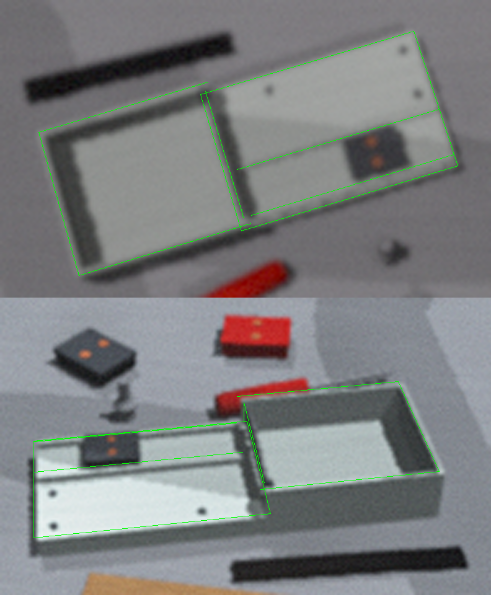

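```bash
cat > tgt.py <<'E'
from fit import *
from workcell import get_state
def report(xt,yt,p=None,ang=-36):
    p=np.load("tray.npy") if p is None else p
    s=get_state();t=tw(p,[xt,yt,0])[0][:2];Rm=R.from_quat(s["orientation"]).as_matrix()
    yaw=np.degrees(np.arctan2(Rm[1,0],Rm[0,0]));want=np.degrees(p[2])+ang+180
    d=(t-s["tool_pos"][:2])*1000
    c,sn=np.cos(p[2]),np.sin(p[2]);w=(s["tool_pos"][:2]-p[:2])*1000
    print("t",round(s["time"],2),"pos",s["tool_pos"].round(4),"trayTCP",np.round([c*w[0]+sn*w[1],-sn*w[0]+c*w[1]],1),"d mm",d.round(1),"dyaw",round((want-yaw+180)%360-180,2),"z axis",Rm[:,2].round(3),"F",s["force"].round(1),"per 10mm tray x:",(10*c).round(3),(10*sn).round(3))
E
python3 -c "
from tgt import *
report(-143,-13.5)"
```

```text
t 0.1 pos [ 0.1486 -0.6322  0.2135] trayTCP [-473.3  612.9] d mm [500.9 500.5] dyaw -32.06 z axis [-0.     0.002 -1.   ] F [-0.   0.7  0.4] per 10mm tray x: -2.952 9.554
```

Emit:
servo_tool --series "-1 0 48 0 0 0 0; -1 0 48 0 0 0 0; -1 0 48 0 0 0 0; -1 10 46 0 0 0 0; -1 40 25 0 0 0 -4; -1 40 25 0 0 0 -4; -1 40 25 0 0 0 -4; -1 40 25 0 0 0 -4; -1 40 25 0 0 0 -4; -1 40 25 0 0 0 -4; -1 40 25 0 0 0 -4; -1 40 25 -5 0 0 -4; -1 40 25 -10 0 0 0; -1 40 25 -10 0 0 0; -1 40 25 -10 0 0 0; -1 40 25 -10 0 0 0; -1 0 0 -5 0 0 0; -1 0 0 0 0 0 0"

```text
time: 1.9
tool_pos: [0.6381, -0.1416, 0.1622]
orientation: [-0.583, 0.812, 0.002, -0.001]
force: [-0.5, 0.5, -0.4]
gripper_width: 0.095
```

Run:
```python
from tgt import *
from workcell import camera
report(-143,-13.5)
s=get_state();im,d=camera("wrist");cv2.imwrite("pics/w1.png",im);np.savez("w1.npz",im=im,d=d,p=s["tool_pos"],q=s["orientation"])
```

```text
t 1.9 pos [ 0.6381 -0.1416  0.1622] trayTCP [-149.1    0.4] d mm [11.5  9.9] dyaw -0.16 z axis [-0.004  0.001 -1.   ] F [-0.5  0.5 -0.4] per 10mm tray x: -2.952 9.554
```

View pics/w1.png

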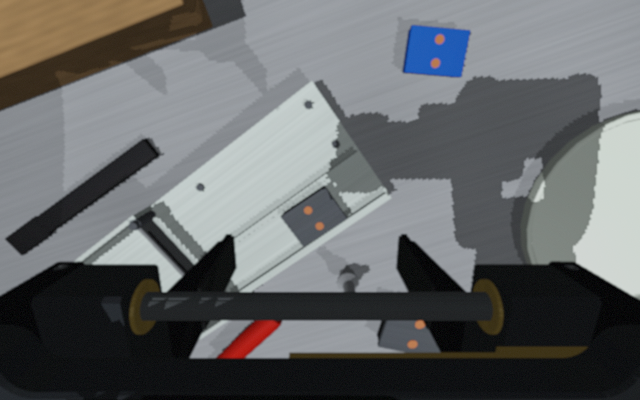

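```bash
cat > wr.py <<'E'
from fit import *
def wpose(f):
    d=np.load(f);c=camera_info("wrist");H=np.array(c["hand_eye"]);T=np.eye(4);T[:3,:3]=R.from_quat(d["q"]).as_matrix();T[:3,3]=d["p"]
    return T@H,c["intrinsics"],d["im"]
def wproj(f,P):
    T,K,_=wpose(f);p=(np.atleast_2d(P)-T[:3,3])@T[:3,:3];q=p@K.T;return q[:,:2]/q[:,2:]
def overlay(f,out,x0,y0,w,h,k,p,pad=(-138,20)):
    T,K,I=wpose(f);J=cv2.resize(I[y0:y0+h,x0:x0+w],None,fx=k,fy=k,interpolation=cv2.INTER_CUBIC);C=J.copy()
    def L(*Q):
        q=((wproj(f,tw(p,Q))-[x0,y0]+.5)*k).astype(np.int32);cv2.polylines(J,[q],False,(0,255,0),1)
    L((5,-85,22),(-210,-85,22),(-210,53,22),(5,53,22))
    L((-208,-3,29),(-8,-3,29));L((-208,-8,29),(-8,-8,29));L((-208,43,29),(-8,43,29));L((0,-78,54),(0,43,54))
    a,b=pad;L((a-27,b-20,37),(a+27,b-20,37),(a+27,b+20,37),(a-27,b+20,37),(a-27,b-20,37))
    cv2.imwrite(out,J);cv2.imwrite(out.replace(".png","_raw.png"),C)
E
python3 -c "
from wr import *
overlay('w1.npz','pics/w1o.png',130,70,270,200,2.9,np.load('tray.npy'))"
```

```text
(no output)
```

View pics/w1o.png

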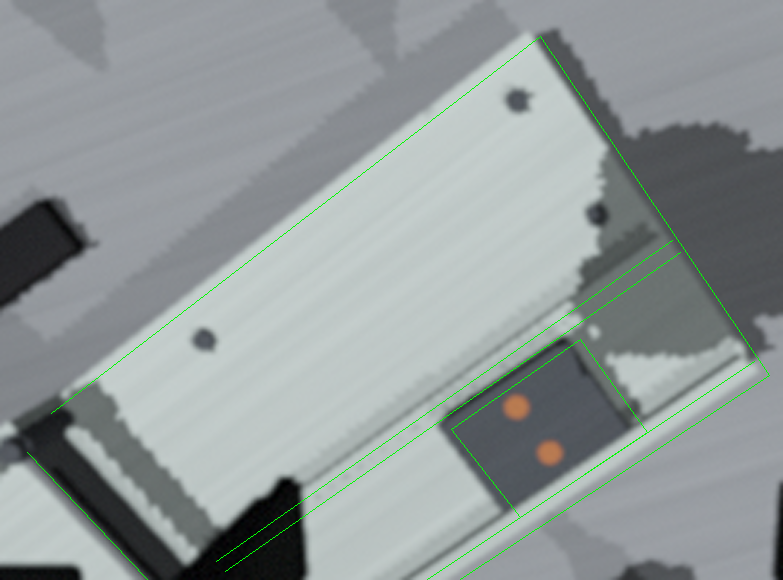

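View pics/w1o_raw.png

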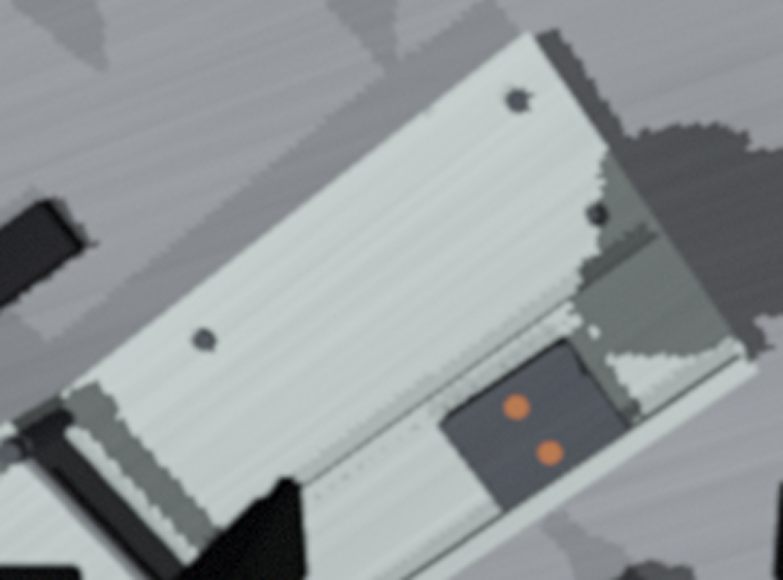

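Run:
```python
from wr import *
from scipy.optimize import least_squares
f='w1.npz';k=2.9
cr=lambda L:np.array(L)/k-.5+[130,70]
c=cr([(531,31),(757,368)]);l=cr([(62,394),(200,288),(350,170)]);pc=cr([(565,340),(441,420),(503,510),(632,425)])
PP=np.array([(-27,-20,37),(27,-20,37),(27,20,37),(-27,20,37)])
def res(v):
    p=v[:3];a=wproj(f,tw(p,[(-210,-85,22),(-210,53,22),(0,-85,22)]));n=a[2]-a[0];n=np.array([-n[1],n[0]])/np.hypot(*n)
    cc,s=np.cos(v[5]),np.sin(v[5]);Q=PP.astype(float).copy();Q[:,:2]=PP[:,:2]@np.array([[cc,s],[-s,cc]])+v[3:5]
    return np.r_[(a[:2]-c).ravel(),(l-a[0])@n,(wproj(f,tw(p,Q))-pc).ravel()]
r=least_squares(res,np.r_[np.load("tray.npy"),-138,20,0]);print(r.x,r.fun.round(2));np.save("tray2.npy",r.x[:3])
overlay(f,'pics/w1p.png',130,70,270,200,2.9,r.x[:3],r.x[3:5])
```

```text
[ 5.96836588e-01  3.53897685e-03  1.87289891e+00 -1.36916654e+02
  1.87386703e+01 -2.26501318e-02] [-0.78 -0.19  1.22  0.83 -0.03 -0.43 -0.1   0.83 -2.02 -1.69  0.75  0.38
  0.38  0.46  1.11]
```

View pics/w1p.png

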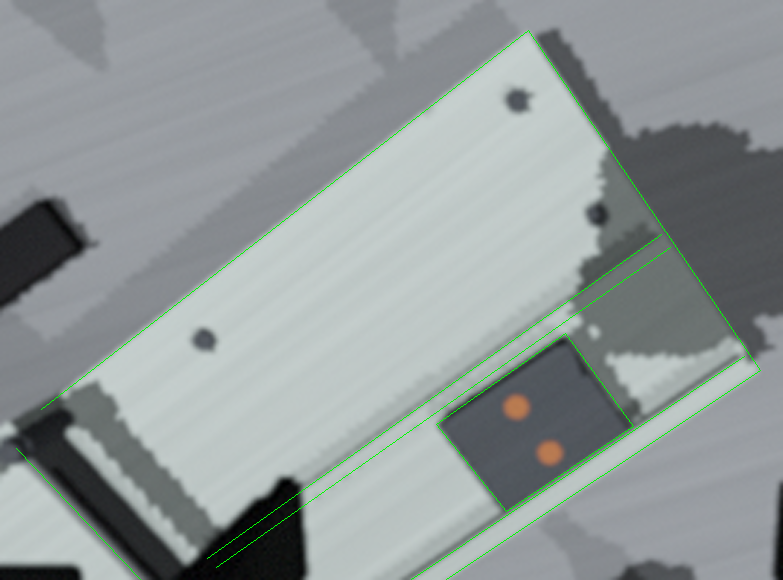

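```bash
sed -i 's/"tray.npy"/"tray2.npy"/' tgt.py; python3 -c "
from tgt import *
report(-143,-13.5)"
```

```text
t 1.95 pos [ 0.6379 -0.1425  0.1633] trayTCP [-151.7    4.3] d mm [14.4 13.5] dyaw 0.06 z axis [-0.003  0.    -1.   ] F [ 0. -0. -0.] per 10mm tray x: -2.975 9.547
```

Emit:
servo_tool --series "-1 14 13.5 0 0 0 0; -1 0 0 -40 0 0 0; -1 0 0 -40 0 0 0; -1 0 0 -25 0 0 0; -1 0 0 -5 0 0 0; -1 0 0 0 0 0 0"

```text
time: 2.55
tool_pos: [0.6524, -0.1295, 0.0547]
orientation: [-0.582, 0.813, 0.0, -0.0]
force: [0.5, -0.1, 1.0]
gripper_width: 0.0953
```

Run:
```python
from tgt import *
from wr import overlay
from workcell import camera
report(-143,-13.5)
s=get_state();im,d=camera("wrist");cv2.imwrite("pics/w2.png",im);np.savez("w2.npz",im=im,d=d,p=s["tool_pos"],q=s["orientation"])
overlay("w2.npz","pics/w2o.png",100,0,440,330,1.8,np.load("tray2.npy"),(-137,18.7))
im,d=camera("scene");cv2.imwrite("pics/s2.png",cv2.resize(im[130:280,200:430],None,fx=3.4,fy=3.4,interpolation=cv2.INTER_CUBIC))
```

```text
t 2.55 pos [ 0.6524 -0.1295  0.0547] trayTCP [-143.5  -13.5] d mm [-0.1  0.5] dyaw 0.13 z axis [-0.  0. -1.] F [ 0.5 -0.1  1. ] per 10mm tray x: -2.975 9.547
```

View pics/w2o.png

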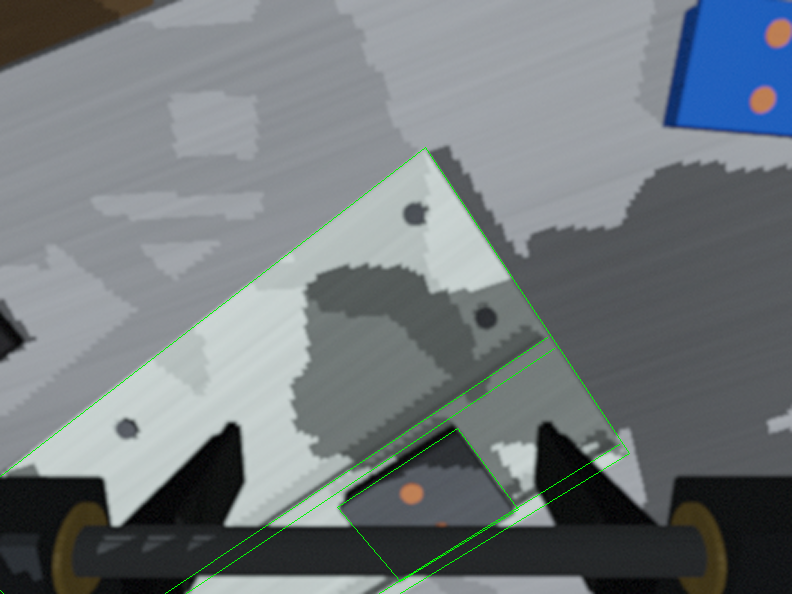

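View pics/s2.png

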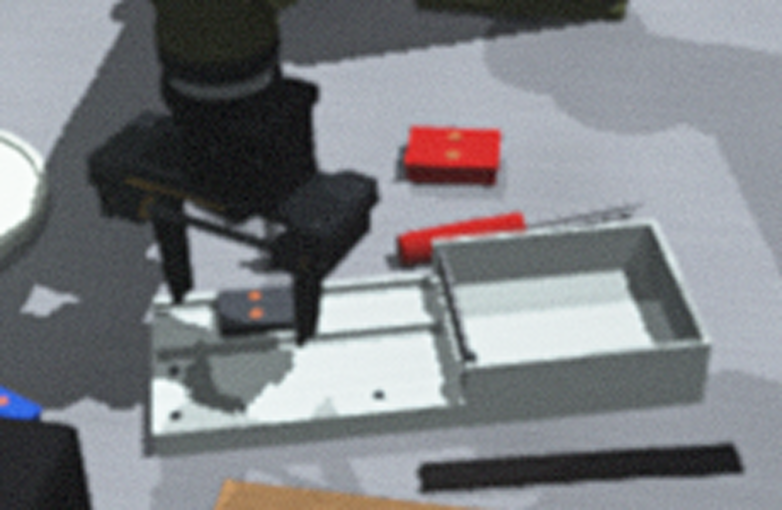

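The fingers straddle as planned: B (scene crop 178,298) is behind the pad in the lane, and A (305,340) is over the bare deck. I'll lower to about 27 mm.

Emit:
servo_tool --series "-1 0 0.5 -14 0 0 0; -1 0 0 -10 0 0 0; -1 0 0 -3.5 0 0 0; -1 0 0 0 0 0 0"

```text
time: 3.05
tool_pos: [0.6518, -0.1285, 0.0258]
orientation: [-0.582, 0.813, 0.001, -0.001]
force: [-0.2, 0.5, 0.7]
gripper_width: 0.095
```

Run:
```python
from tgt import *
from workcell import camera
report(-143,-13.5)
im,d=camera("scene");cv2.imwrite("pics/s3.png",cv2.resize(im[180:270,230:390],None,fx=4.8,fy=4.8,interpolation=cv2.INTER_CUBIC))
```

```text
t 3.05 pos [ 0.6518 -0.1285  0.0258] trayTCP [-142.4  -13.1] d mm [ 0.5 -0.5] dyaw 0.09 z axis [-0.002  0.001 -1.   ] F [-0.2  0.5  0.7] per 10mm tray x: -2.975 9.547
```

View pics/s3.png

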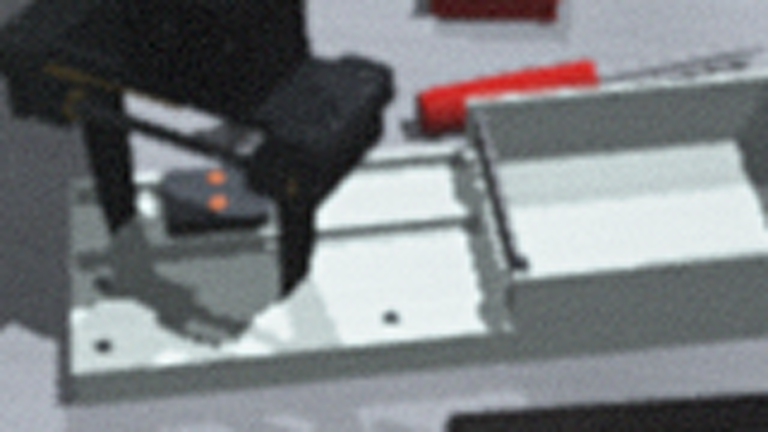

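Emit:
servo_tool --series "-1 -2.4 7.6 0 0 0 0; -1 -2.4 7.6 0 0 0 0; -1 -2.4 7.6 0 0 0 0; -1 -2.4 7.6 0 0 0 0; -1 -2.4 7.6 0 0 0 0; -1 -2.4 7.6 0 0 0 0; -1 -2.4 7.6 0 0 0 0; -1 -2.4 7.6 0 0 0 0; -1 -2.4 7.6 0 0 0 0; -1 -2.4 7.6 0 0 0 0; -1 0 0 0 0 0 0"

```text
time: 4.2
tool_pos: [0.6281, -0.0515, 0.0269]
orientation: [-0.583, 0.813, 0.001, -0.0]
force: [0.1, 0.2, 0.8]
gripper_width: 0.0952
```

```bash
cat > look.py <<'E'
import sys
from tgt import *
from workcell import camera
from wr import overlay
n=sys.argv[1];report(float(sys.argv[2]),-13.5)
s=get_state();im,d=camera("scene");a=cv2.resize(im[170:270,230:420],None,fx=4,fy=4,interpolation=cv2.INTER_CUBIC)
cv2.imwrite(f"pics/s{n}.png",a)
im,d=camera("wrist");cv2.imwrite(f"pics/w{n}.png",im)
E
python3 look.py 4 -62
```

```text
t 4.2 pos [ 0.6281 -0.0515  0.0269] trayTCP [-61.8 -13.5] d mm [ 0.  -0.1] dyaw 0.05 z axis [-0.001  0.001 -1.   ] F [0.1 0.2 0.8] per 10mm tray x: -2.975 9.547
```

View pics/s4.png

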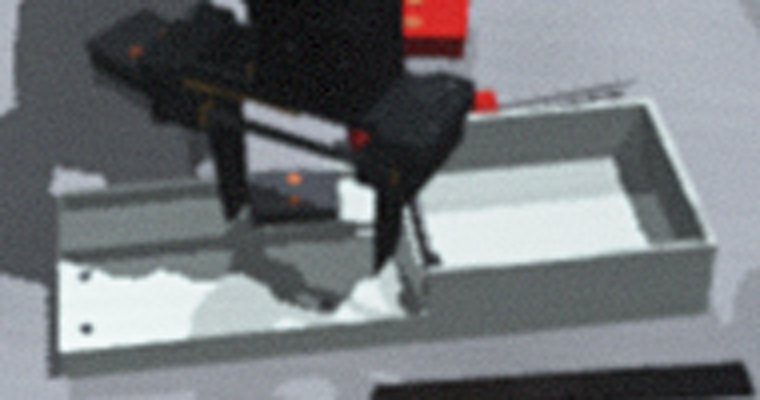

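View pics/w4.png

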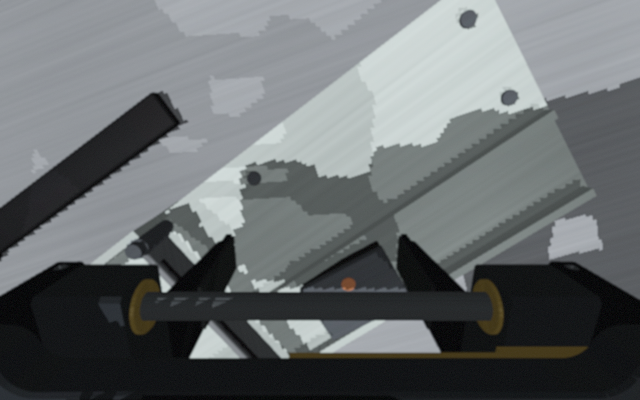

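The pad is moving straight, and A (scene crop 385,265) is just short of the flap. Next I'll push on slowly, opening the flap.

Emit:
servo_tool --series "-1 -1.8 5.7 0 0 0 0; -1 -1.8 5.7 0 0 0 0; -1 -1.8 5.7 0 0 0 0; -1 -1.8 5.7 0 0 0 0; -1 -1.8 5.7 0 0 0 0; -1 -1.8 5.7 0 0 0 0; -1 -1.8 5.7 0 0 0 0; -1 -1.8 5.7 0 0 0 0; -1 -1.8 5.7 0 0 0 0; -1 0 0 0 0 0 0"

```text
time: 5.3
tool_pos: [0.6117, -0.0005, 0.027]
orientation: [-0.583, 0.813, 0.001, -0.0]
force: [-0.9, -1.2, 1.1]
gripper_width: 0.0953
```

```bash
python3 look.py 5 -8
```

```text
t 5.3 pos [ 6.117e-01 -5.000e-04  2.700e-02] trayTCP [ -8.3 -13. ] d mm [0.4 0.4] dyaw 0.04 z axis [-0.001  0.001 -1.   ] F [-0.9 -1.2  1.1] per 10mm tray x: -2.975 9.547
```

View pics/s5.png

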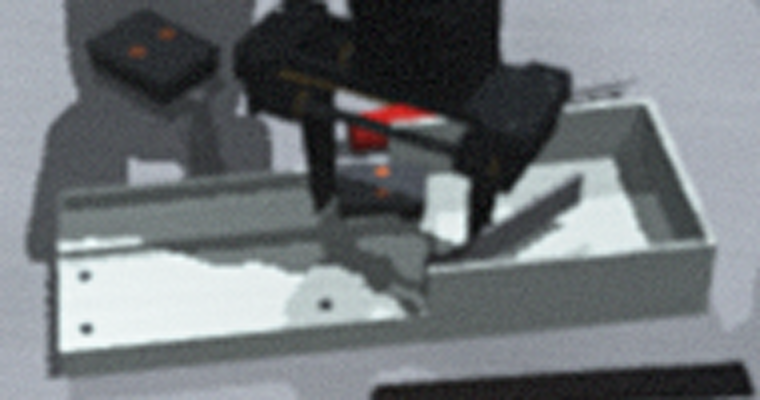

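View pics/w5.png

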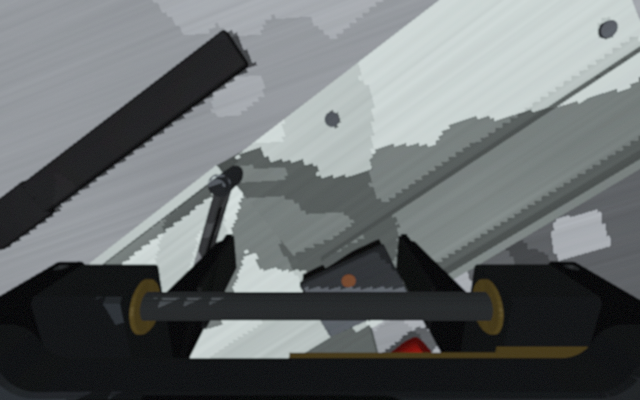

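Emit:
servo_tool --series "-1 -1.8 5.7 0 0 0 0; -1 -1.8 5.7 0 0 0 0; -1 -1.8 5.7 0 0 0 0; -1 -1.8 5.7 0 0 0 0; -1 -1.5 4.8 0 0 0 0; -1 -1.5 4.8 0 0 0 0; -1 -1.2 3.8 0 0 0 0; -1 -1.2 3.8 0 0 0 0; -1 -1.2 3.8 0 0 0 0; -1 -1.2 3.8 0 0 0 0; -1 0 0 0 0 0 0; -1 0 0 0 0 0 0"

```text
time: 6.6
tool_pos: [0.5972, 0.0465, 0.027]
orientation: [-0.582, 0.813, 0.0, -0.0]
force: [-2.1, 0.3, -0.1]
gripper_width: 0.0952
```

```bash
python3 look.py 6 44
```

```text
t 6.6 pos [0.5972 0.0465 0.027 ] trayTCP [ 41.  -13.1] d mm [-0.5  3. ] dyaw 0.08 z axis [-0.001  0.001 -1.   ] F [-2.1  0.3 -0.1] per 10mm tray x: -2.975 9.547
```

View pics/s6.png

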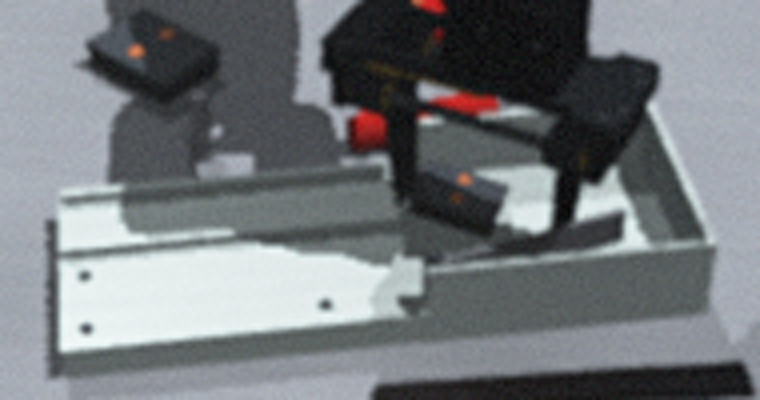

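View pics/w6.png

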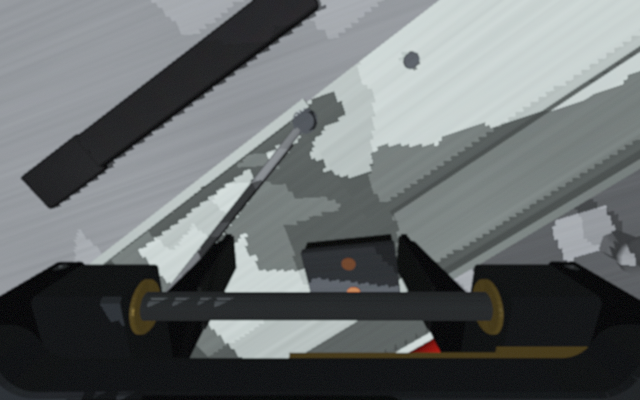

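The pad has yawed flush with finger B. It's tilted, nose down, and its rear right corner is still on the step. The flap is held clear of it. I'll push on slowly.

Emit:
servo_tool --series "-1 -1.0 3.9 0 0 0 0; -1 -1.2 3.8 0 0 0 0; -1 -1.2 3.8 0 0 0 0; -1 -1.2 3.8 0 0 0 0; -1 0 0 0 0 0 0"

```text
time: 7.2
tool_pos: [0.5928, 0.0622, 0.0273]
orientation: [-0.582, 0.813, 0.0, 0.0]
force: [-0.7, 0.9, 0.9]
gripper_width: 0.0951
```

```bash
python3 look.py 7 60
```

```text
t 7.2 pos [0.5928 0.0622 0.0273] trayTCP [ 57.2 -13.6] d mm [-0.9  2.6] dyaw 0.06 z axis [ 0.     0.001 -1.   ] F [-0.7  0.9  0.9] per 10mm tray x: -2.975 9.547
```

View pics/s7.png

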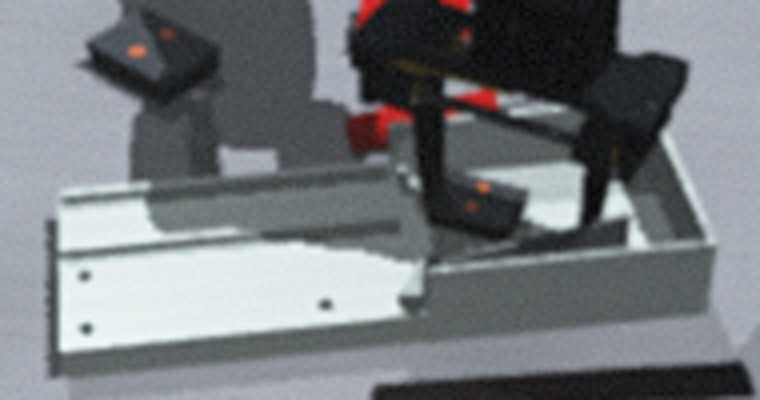

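View pics/w7.png

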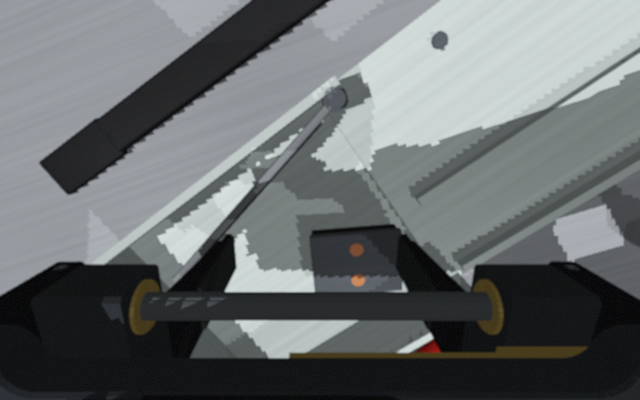

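```bash
cat > padz.py <<'E'
from wr import *
from workcell import camera,get_state
s=get_state();im,d=camera("wrist");np.savez("wz.npz",im=im,d=d,p=s["tool_pos"],q=s["orientation"])
T,K,_=wpose("wz.npz");p=np.load("tray2.npy");c,sn=np.cos(p[2]),np.sin(p[2])
for v in(232,245,258,270):
    for u in(300,318,330,350,370,388,395):
        w=T[:3,:3]@(np.linalg.inv(K)@[u,v,1]*d[v,u])+T[:3,3];a=w[:2]-p[:2]
        print((u,v),np.round([1000*(c*a[0]+sn*a[1]),1000*(-sn*a[0]+c*a[1]),1000*w[2]],1),end=" ")
    print()
E
python3 padz.py
```

```text
(300, 232) [ 61.4 -25.6  12.6] (318, 232) [ 51.3 -20.4  16.9] (330, 232) [ 45.1 -16.5  18.1] (350, 232) [ 34.5 -11.3  23.3] (370, 232) [24.7 -5.4 25.8] (388, 232) [16.2  0.4 26.5] (395, 232) [12.9  2.5 27.2] 
(300, 245) [ 66.6 -18.6  12.8] (318, 245) [ 53.9 -16.8  26.4] (330, 245) [ 48.1 -12.8  26.9] (350, 245) [38.6 -5.9 26.9] (370, 245) [29.1  1.  26.7] (388, 245) [20.6  7.1 27. ] (395, 245) [17.3  9.5 27. ] 
(300, 258) [ 72.4 -11.   11.9] (318, 258) [ 58.6 -10.3  27.1] (330, 258) [52.8 -6.3 27.5] (350, 258) [43.2  0.7 27.5] (370, 258) [33.8  8.1 26.6] (388, 258) [25.1 14.4 26.6] (395, 258) [21.7 16.4 27.5] 
(300, 270) [77.6 -4.  11.6] (318, 270) [63.4 -3.7 26.7] (330, 270) [57.2  0.  27.8] (350, 270) [47.8  7.5 26.9] (370, 270) [37.9 14.2 27.7] (388, 270) [29.3 21.  26.9] (395, 270) [25.9 23.4 26.9]
```

The depth shows the pad top at z ≈ 27 mm throughout, so it's flat on the floor, clear of the step. I'll back off slightly and lift straight out.

Emit:
servo_tool --series "-1 0.9 -2.9 0 0 0 0; -1 0 0 25 0 0 0; -1 0 0 40 0 0 0; -1 0 0 40 0 0 0; -1 0 0 40 0 0 0; -1 0 0 30 0 0 0; -1 0 -40 0 0 0 0; -1 0 -40 0 0 0 0; -1 0 -40 0 0 0 0; -1 0 0 0 0 0 0; -1 0 0 0 0 0 0; -1 0 0 0 0 0 0; -1 0 0 0 0 0 0; -1 0 0 0 0 0 0; -1 0 0 0 0 0 0; -1 0 0 0 0 0 0; -1 0 0 0 0 0 0; -1 0 0 0 0 0 0; -1 0 0 0 0 0 0; -1 0 0 0 0 0 0"

```text
time: 9.35
tool_pos: [0.5938, -0.0615, 0.2022]
orientation: [-0.582, 0.813, -0.0, 0.0]
force: [0.2, 0.2, 0.4]
gripper_width: 0.0945
```

Emit:
servo_tool --series "-1 0 0 0 0 0 0; -1 0 0 0 0 0 0; -1 0 0 0 0 0 0; -1 0 0 0 0 0 0; -1 0 0 0 0 0 0; -1 0 0 0 0 0 0; -1 0 0 0 0 0 0; -1 0 0 0 0 0 0; -1 0 0 0 0 0 0; -1 0 0 0 0 0 0; -1 0 0 0 0 0 0; -1 0 0 0 0 0 0"

```text
time: 10.55
tool_pos: [0.5938, -0.0614, 0.2021]
orientation: [-0.582, 0.813, 0.0, -0.0]
force: [0.2, 0.8, -0.2]
gripper_width: 0.0948
```

```bash
python3 look.py 8 60
python3 - <<'E'
from workcell import camera
import cv2
im,d=camera("top");cv2.imwrite("pics/top8.png",im)
E
```

```text
t 10.55 pos [ 0.5938 -0.0614  0.2021] trayTCP [-61.1  22.3] d mm [ -1.9 126.3] dyaw 0.09 z axis [-0.  0. -1.] F [ 0.2  0.8 -0.2] per 10mm tray x: -2.975 9.547
```

View pics/s8.png

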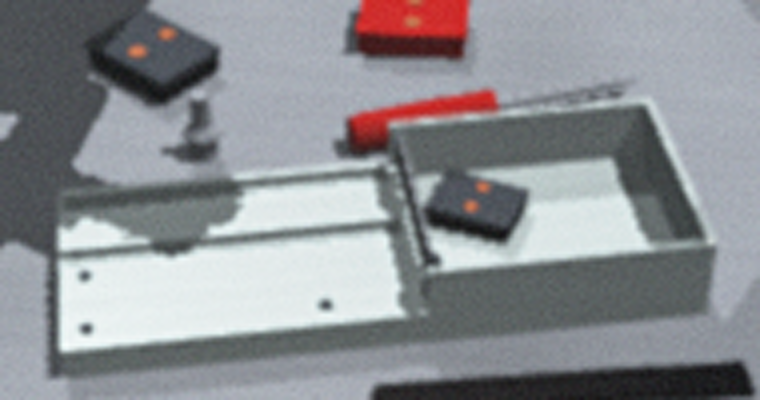

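View pics/w8.png

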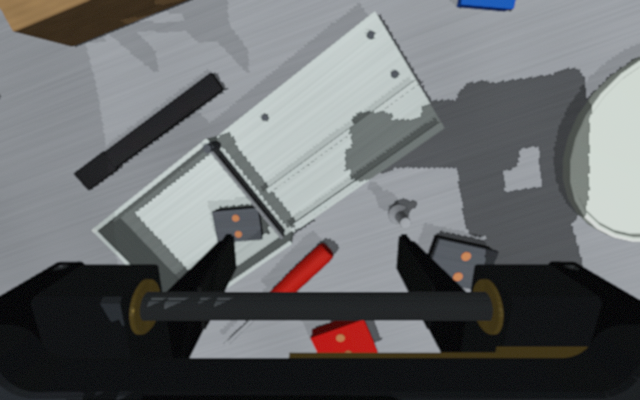

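View pics/top8.png

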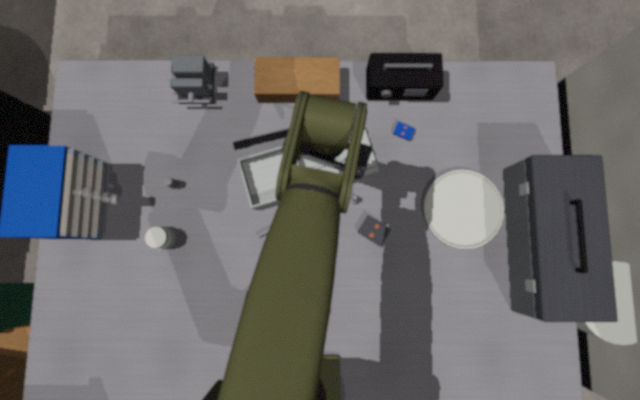

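The pad lies flat in the tray (scene crop 478,205), the flap is shut (400–435, 150–265), and the bystanders in view haven't moved. I'll hand it in.

```bash
python3 -c "
from workcell import close_job
print(close_job())"
```

```text
the job is handed in; nothing more can be done
None
```

The worn brake pad is lying flat on the scrap tray floor, the flap has swung shut by itself, and I've handed the job in at about 10.6 s.

**What I did:** I set the open gripper diagonally over the tray. One finger pushed the flap open and held it at an estimated 1.3–1.4 rad. The other pushed the smaller dark pad along the lane and off the step. I then backed off 3 mm and lifted straight out.

**What the last checks showed:**
- **Pad:** before the fingers came out, depth readings across it gave a top height of about 27 mm, which means flat on the floor. Its rear corner was about 5 mm past the step.
- **Flap:** shut in both the scene and wrist pictures taken after the lift.
- **Bystanders:** those visible at the end look unmoved. I compared them by eye and did not measure them.
- **Forces:** under about 2.5 N in every reading I took between moves.

**What did not go as planned:** the pad turned about 35° as it left the rails, so it lies skewed in the tray. I pushed about 16 mm further than planned to bring its rear corner off the step. It stayed clear of the flap; I worked out a gap of about 35 mm at that point.

**Disagreement:** the scene and top cameras gave a tray position 3–4 mm off from the wrist camera's. I steered by the wrist camera's.

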